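# Take the office tea maker apart for washing

### The job

The tea has been poured and the tea maker on the desk is to be taken apart for washing: press the green drain button in its lid fully down and keep it down for about a second, so that the infuser lets go its last drops. Then lift the lid off and stand it the same way up on the slatted bamboo tray, and only after that draw the infuser straight up out of the glass pot and stand it upright on the tray too. Set both down gently, do not lean hard on the glass, leave the pot standing where it is, and do not disturb the other things on the desk.

Things in the scene. Friction and masses are not known exactly. Their poses are not given: they have to be found in the camera images.
- button_top (a point): Centre of the top face of the green round drain button (28 mm across) in the middle of the lid. It stands 12 mm out of the lid's steel turret and goes 9 mm down to its stop against a spring (about 2 N to start, 6 N at the stop), and springs back when let go. Its z axis points up.
- button (a joint): How far the drain button is pressed, m: 0 out, 0.009 at its stop.
- lid_mid (a point): Centre of the lid, half-way up its 46 mm (z up). From below: grey plug 53 mm across, 6 mm tall, hanging loosely inside the infuser's collar; black disc 70 mm across, 6 mm thick, resting on the collar; steel turret 36 mm across, 22 mm tall, to hold it by (11 mm below to 11 mm above this point); green button 12 mm. 0.1 kg, simply lifts off. Stands on its flat plug, 23 mm below this point.
- infuser_mid (a point): Centre of the infuser, half-way up its 112 mm (z up). From below: steel strainer tube 57 mm across, 80 mm tall, flat bottom; black flange 72 mm across, 4 mm thick, resting on the pot's rim; black collar 64 mm across outside, 57 mm inside, 28 mm tall, to hold it by (28 to 56 mm above this point). About 0.16 kg, simply lifts out. Stands on its bottom, 56 mm below this point.
- pot_mouth (a point): Centre of the glass teapot's rim, 105 mm above the desk (z up). Clear bulging body 120 mm across; neck 64 mm inside, 72 mm outside: the infuser tube has about 3 mm of play all round and hangs 80 mm into it. Black loop handle on its +y side, to 110 mm from the axis; glass spout on its -y side, to 90 mm; both lower than the rim. About 0.45 kg, loose.
- tray_top (a point): Centre of the slatted top of the bamboo tea tray, 30 mm above the desk. The tray does not move; it measures 170 mm along its x and 270 mm along its y; the flat area inside its rim is 152 mm by 252 mm and the rim stands 8 mm above it. z axis up.
- cup_a: White tea cup, 60 mm across, 48 mm tall, between pot and tray; origin at its foot. Leave alone.
- cup_b: Blue tea cup, 60 mm across, 48 mm tall; origin at its foot. Leave alone.
- caddy: Green round tea caddy, 78 mm across, 108 mm tall; origin at its foot. Leave alone.
- stapler: Red and black stapler, 145 mm long along its y, 52 mm tall; origin under its centre. Leave alone.
- tape: Grey tape dispenser, 155 mm long along its y, 92 mm tall; origin under its centre. Leave alone.
Mind the look-alikes: they are no part of the job. What is shaped like the part that bears button_top but orange, pink or turquoise is not meant.

How it is judged (in metres and radians):
On the way, in this order (a step that is already met when the one before it is completed fails the run):
1. the drain button is held at its stop (pressed more than 7.5 mm of 9 for 0.6 s) while lid and infuser are in place in the pot (value of joint button above 0.0075 m and z of lid_mid in the frame of infuser_mid between 0.069 and 0.077 m and horizontal distance between lid_mid and infuser_mid below 0.006 m and z of infuser_mid in the frame of pot_mouth between -0.027 and -0.02 m and horizontal distance between infuser_mid and pot_mouth below 0.01 m), for 0.6 s.
2. the lid has been let go, lying flat the right way up on the tray, with the infuser still in its place in the pot (z of lid_mid in the frame of tray_top between 0.02 and 0.026 m and x of lid_mid in the frame of tray_top between -0.052 and 0.052 m and y of lid_mid in the frame of tray_top between -0.102 and 0.102 m and angle between lid_mid's own z axis and vertical below 0.06 rad and z of infuser_mid in the frame of pot_mouth between -0.027 and -0.02 m and horizontal distance between infuser_mid and pot_mouth below 0.01 m and linear speed of lid below 0.02 m/s and angular speed of lid below 0.2 rad/s and contact force between the fingers and lid below 0.1 N), for 0.2 s.
At the end, for the whole second after the job is handed in: Lid and infuser both stand upright and at rest on the slatted area inside the tray's rim (feet within 3 mm of its height, tilt under 0.06 rad), the button is out again (under 2 mm), and the empty pot stands upright, its mouth within 40 mm of where it was (z of lid_mid in the frame of tray_top between 0.02 and 0.026 m and x of lid_mid in the frame of tray_top between -0.052 and 0.052 m and y of lid_mid in the frame of tray_top between -0.102 and 0.102 m and angle between each of lid_mid, infuser_mid, pot_mouth's own z axis and vertical below 0.06 rad and z of infuser_mid in the frame of tray_top between 0.053 and 0.059 m and x of infuser_mid in the frame of tray_top between -0.051 and 0.051 m and y of infuser_mid in the frame of tray_top between -0.101 and 0.101 m and linear speed of each of lid, infuser, pot below 0.02 m/s and angular speed of each of lid, infuser, pot below 0.2 rad/s and value of joint button below 0.002 m and distance of pot_mouth from where it was at the start of the episode below 0.04 m); the robot touches nothing.
It fails at once if the pot is tipped by more than 0.2 rad or its mouth carried more than 60 mm away (angle between pot_mouth's own z axis and vertical above 0.2 rad or distance of pot_mouth from where it was at the start of the episode above 0.06 m).
It fails at once if the glass is leant on: more than 50 N between infuser and pot (contact force between infuser and pot above 50 N).
It fails at once if the lid or the infuser is dropped (falls free at more than 0.6 m/s, about 20 mm) ((linear speed of lid above 0.6 m/s and contact force between the fingers and lid below 0.05 N) or (linear speed of infuser above 0.6 m/s and contact force between the fingers and infuser below 0.05 N)).
It fails at once if another thing on the desk is shifted by more than 30 mm or tipped by more than 0.3 rad (distance of any of cup_a, cup_b, caddy, stapler, tape from where it was at the start of the episode above 0.03 m or angle between any of cup_a, cup_b, caddy, stapler, tape's own z axis and vertical above 0.3 rad).
It also fails if it takes over 72 s, if anything falls off the work surface, if the arm or the gripper's body presses on something with over 40 N, if the wrist force passes 120 N, or if a joint passes its speed limit or range.

### The arm

A 7-joint arm with a two-finger parallel gripper is mounted at the origin on the work surface. World frame = base frame: x ahead of the robot, y to its left, z up, the work surface at z = 0. Lengths are in mm, angles in rad, forces in N, time in s.
With the tool pointing down it reaches from about 350 to 900 mm from the base axis. Payload 7.2 kg.
Tool frame: the origin (TCP) lies at the centre of the arm's flange, where the gripper is bolted on; the fingertips stand env.tip_extent ahead of it and the grasp point (between the pads) lies 155 mm ahead of it (env.tip_extent is the distance from the TCP to the fingertips, in mm); z points along the fingers, y is the line along which they close (so a half turn about z gives the same grasp; the last joint's range is limited). The gripper opens to 85 mm and grips with 20 to 120 N. Pads are 22 mm wide; open, the fingers measure 114 mm over their backs; the gripper's body (76 mm by 85 mm) begins 54 mm behind the grasp point. The pads swing forward as they close: fully open they stand 13 mm farther back than shut.
Start: joints at [1.197, 0.411, -0.013, 1.596, 0.006, 1.134, -0.082], TCP at [188.146, -596.006, 404.697] pointing down, gripper open.
Joint ranges: [-2.95, 2.95], [-0.29, 1.99], [-1.47, 1.44], [0.14, 2.54], [-1.03, 4.17], [0.13, 1.85], [-2.86, 2.86]. Speed limits (rad/s): [2.39, 2.39, 3.01, 3.01, 3.14, 3.14, 3.14].

### API

Orientations are given as a unit quaternion [x, y, z, w].
In Python, from bench import env, get_image, workorder, finder gives the robot as it stands.
- The arm moves only by the tool jog_arm, never from a script. Its argument "plan" is one flat list of numbers, 7 for each row, row after row: the shift along the tool's x, y, z in units of 30 mm (1.0 is 30 mm), then the turn, a rotation vector about the tool's x, y, z in units of 8 degrees (1.0 is 8 degrees), then the opening, from 0 (shut) to 1 (fully open). A call has 1 to 12 rows; each row is the pose to reach, as a shift and turn from the pose commanded when the call began, along the tool's axes at that moment; what a row does not reach only later rows make up. A row lasts 1/8 s, in which the tool goes at most 62.5 mm and 10.7 degrees, less where a joint would pass 70% of its speed; a pose out of reach is approached as far as the arm can. A call with a gripper value outside its range is refused whole. The fingers move at their own pace and stop on an object; "grip_force" is the grip in N (left out, the last holds). Time passes only in rows, so rows that repeat a pose let the fingers close. It gives the time, the measured TCP pose, the force, the opening and the grip force at its end, in the units of the state.
- env.get_state(): the state, without advancing time (a new reading comes with each control period).
- get_image(name): name is "side" or "top"; returns a dict with "color" (420x560x3 uint8, red, green, blue), "depth" (420x560 float32, mm along the optical axis (not along the pixel's ray), 0 where there is no reading), "fx", "fy", "cx", "cy" (pixels), "camera_from_world" (4x4, takes a point from world to camera coordinates). Camera axes: x right, y down, z forward; pixel columns grow to the right and rows downward; lengths in mm; the calibration is good to about 2 mm. A picture is of the moment at which its call begins.
- workorder.sign_off(): hands the job in; it is judged then, once.
Trained networks look in a picture, given as the dict that the camera call returned (one of the last four; its "shot" number tells which), for a name from the list of things; names that differ only in an ending like _2 or _b are one class to them, and where a whole thing is asked for, a point or a joint stands for the part that bears it (a point fixed in the world has none). Each returns a list of dicts, best first, with "p" (0 to 1); they miss things now and then, are a little off and sometimes report something else, mostly with a low value. They report only what shows in the picture. A call takes as long as a camera call. They do not tell look-alikes from the thing itself.
- finder.look_for(thing, picture): "point" ([x, y, z] in mm, in world coordinates, good to about 4 mm: the middle of the surface that is visible of it).
The state is a dict: "clock": time; "joint_pos": joint angles; "dq": joint speeds; "tau": joint torques, N m; "eef_pos": TCP position; "tcp_rot": TCP orientation; "wrist_force": force on the tool from outside, world axes, zero at the start; "wrist_torque": the same for the moment, N m; "finger_gap": finger opening in mm; "finger_force": force on a finger pad.
Only numpy, scipy, OpenCV 4.12 (cv2) and the standard library are available. Lean on these libraries where they do the work, as an engineer would, in place of code of your own. Each camera call takes 0.05 s, during which the arm holds its last target. There are 200 camera calls.

## Working session

There is one attempt and no reset: what is moved stays moved. The work goes in short steps, Python scripts to look and compute and a tool call to move; the robot and the scene stay as the last step left them, time stands still between calls to the robot, and variables do not carry over. Pictures are saved under pics/ and viewed, at most 10 in all, crops included, and the job is handed in when it is done.

Besides the shell and the picture viewer there is one more tool, called after ">>>" in YAML: its name, and indented under it one key for each argument. jog_arm: Moves the arm, as the interface text tells. Its arguments: {"type":"object","properties":{"plan":{"type":"array","items":{"type":"number"}},"grip_force":{"type":"number"}},"required":["plan"]}

```bash
mkdir -p pics; ls; cat > h.py <<'E'
import numpy as np, cv2
from bench import env, get_image, workorder, finder
from scipy.spatial.transform import Rotation as R
def save(p,n,crop=None,s=1):
    im=p["color"][:,:,::-1]
    if crop: r0,r1,c0,c1=crop; im=im[r0:r1,c0:c1]
    cv2.imwrite("pics/"+n,cv2.resize(im,None,fx=s,fy=s,interpolation=cv2.INTER_CUBIC) if s!=1 else im)
def proj(p,X):
    c=p["camera_from_world"]@np.r_[X,1]
    return [round(p["fx"]*c[0]/c[2]+p["cx"]),round(p["fy"]*c[1]/c[2]+p["cy"])]
def world(p,mask=None):
    d=p["depth"].astype(float);v,u=np.nonzero((d>0) if mask is None else (d>0)&mask)
    z=d[v,u];P=np.stack([(u-p["cx"])*z/p["fx"],(v-p["cy"])*z/p["fy"],z,np.ones_like(z)])
    return (np.linalg.inv(p["camera_from_world"])@P)[:3].T,u,v
E
python3 - <<'E'
from h import *
s=env.get_state();print({k:np.round(v,3).tolist() for k,v in s.items()},env.tip_extent)
for n in("side","top"):
    p=get_image(n);save(p,n+"0.png")
    print(n,"cam",np.round(np.linalg.inv(p["camera_from_world"])[:3,3]))
    for t in("button_top","lid_mid","infuser_mid","pot_mouth","tray_top","cup_a","caddy","stapler","tape"):
        print(t,[(round(d["p"],2),np.round(d["point"]).tolist(),proj(p,d["point"])) for d in finder.look_for(t,p)[:5]])
E
```

```text
pics
{'clock': 0.0, 'joint_pos': [1.197, 0.412, -0.013, 1.597, 0.006, 1.134, -0.082], 'dq': [0.002, -0.001, -0.001, -0.001, -0.0, -0.001, -0.001], 'tau': [0.001, -60.064, 0.683, -29.942, 0.014, 0.011, -0.0], 'eef_pos': [188.086, -595.802, 403.824], 'tcp_rot': [0.988, 0.152, -0.0, -0.001], 'wrist_force': [-0.009, -0.872, 0.238], 'wrist_torque': [-0.037, 0.049, 0.012], 'finger_force': 0.0, 'finger_gap': 85.639} 173.4
side cam [421. 969. 844.]
button_top [(0.66, [370.0, 352.0, 50.0], [338, 327]), (0.59, [595.0, 59.0, 46.0], [258, 235]), (0.5, [509.0, 260.0, 66.0], [280, 286]), (0.42, [515.0, 228.0, 170.0], [279, 245])]
lid_mid [(0.8, [595.0, 62.0, 13.0], [258, 245]), (0.79, [375.0, 354.0, 11.0], [334, 339]), (0.77, [515.0, 233.0, 140.0], [279, 255]), (0.61, [348.0, 229.0, 12.0], [346, 297]), (0.56, [379.0, 109.0, 12.0], [335, 262])]
infuser_mid [(0.68, [515.0, 248.0, 122.0], [278, 266]), (0.48, [489.0, -2.0, 32.0], [298, 228])]
pot_mouth [(0.74, [509.0, 262.0, 67.0], [280, 287])]
tray_top [(0.74, [481.0, -234.0, 34.0], [306, 183]), (0.52, [731.0, 316.0, 47.0], [184, 301])]
cup_a [(0.65,
[... 391 characters left out ...]
(0.5, [343.0, 214.0, 48.0], [193, 308]), (0.45, [371.0, 342.0, 48.0], [140, 297])]
lid_mid [(0.94, [511.0, 212.0, 147.0], [187, 233]), (0.81, [595.0, 53.0, 14.0], [258, 208]), (0.6, [378.0, 95.0, 13.0], [242, 292]), (0.57, [344.0, 211.0, 9.0], [196, 307])]
infuser_mid []
pot_mouth [(0.85, [496.0, 194.0, 76.0], [200, 243])]
tray_top [(0.9, [488.0, -268.0, 27.0], [384, 245])]
cup_a [(0.81, [766.0, -45.0, 22.0], [293, 144]), (0.61, [490.0, 0.0, 20.0], [279, 247]), (0.42, [730.0, -254.0, 52.0], [375, 151])]
caddy [(0.72, [725.0, 99.0, 111.0], [237, 148]), (0.27, [729.0, -252.0, 50.0], [374, 152])]
stapler [(0.93, [729.0, 292.0, 51.0], [164, 156])]
tape [(0.97, [727.0, -252.0, 48.0], [373, 153])]
```

View pics/side0.png

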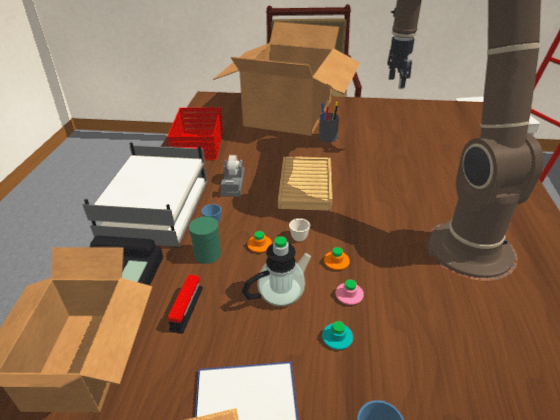

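View pics/top0.png

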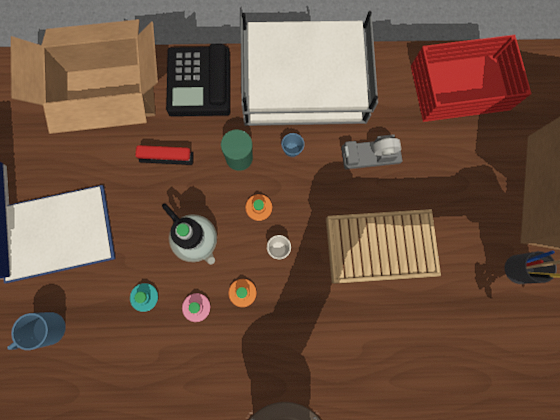

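The pictures show five green buttons (top view): the pot lid's at (182,231), orange lids at (260,206) and (242,293), a pink one at (195,307) and a turquoise one at (143,297). I choose the black lid on the pot. I'll check it in one crop and measure it together with the tray.

```bash
cat >> h.py <<'E'
def atz(p,uv,z):
    T=np.linalg.inv(p["camera_from_world"]);d=T[:3,:3]@[(uv[0]-p["cx"])/p["fx"],(uv[1]-p["cy"])/p["fy"],1];o=T[:3,3]
    return o+d*(z-o[2])/d[2]
def green(p,near,rad=14):
    h=cv2.cvtColor(p["color"],cv2.COLOR_RGB2HSV);m=cv2.inRange(h,(45,130,60),(85,255,255))>0
    v,u=np.mgrid[:420,:560];return m&(np.hypot(u-near[0],v-near[1])<rad)
E
python3 - <<'E'
from h import *
for n,q in(("side",(280,243)),("top",(182,230))):
    p=get_image(n)
    m=green(p,q);X,u,v=world(p,m)
    zt=np.percentile(X[:,2],95);top=X[:,2]>172
    print(n,m.sum(),"z95",zt,"top mean",X[top].mean(0),"n",top.sum(),"centroid ray",atz(p,(u[top].mean(),v[top].mean()),177))
    X,u,v=world(p)
    # black lid disc/turret/collar levels
    near=np.hypot(X[:,0]-514,X[:,1]-217)<50
    print(np.histogram(X[near,2],bins=range(0,190,10))[0])
    k=near&(X[:,2]>135)&(X[:,2]<146);print("disc pts",k.sum(),X[k].min(0),X[k].max(0))
    t=(abs(X[:,0]-488)<130)&(abs(X[:,1]+255)<180)&(X[:,2]>22)&(X[:,2]<48)
    c,wh,a=cv2.minAreaRect(X[t][:,:2].astype(np.float32));print("tray",c,wh,a,np.median(X[t][:,2]))
    if n=="top":save(p,"crop1.png",(190,270,140,240),6)
E
```

```text
side 111 z95 178.56727628961448 top mean [513.4880609  221.68390367 176.34491353] n 82 centroid ray [513.39409146 222.45680235 177.        ]
[  2   0   0   0   0   0   4 140 208 118 148  91  83  51 314  48  72  93]
disc pts 313 [479.97801158 190.74242986 136.2516203 ] [547.61722001 256.28462906 145.91144298]
tray (484.6524658203125, -261.06390380859375) (169.79571533203125, 276.1289367675781) 2.4330532550811768 29.78454923048173
top 105 z95 180.40846756037098 top mean [514.65994699 216.98386713 177.28947817] n 103 centroid ray [514.69974036 217.03888408 177.        ]
[  0   0   0   0   0   1  48 182 232  59  75  44   8  10 492  17  71 119]
disc pts 456 [482.61108754 183.37661049 138.543829  ] [550.16353359 250.49912926 145.95307881]
tray (488.14434814453125, -264.302734375) (170.6290283203125, 271.2513732910156) 2.5707321166992188 30.81320654149863
```

View pics/crop1.png

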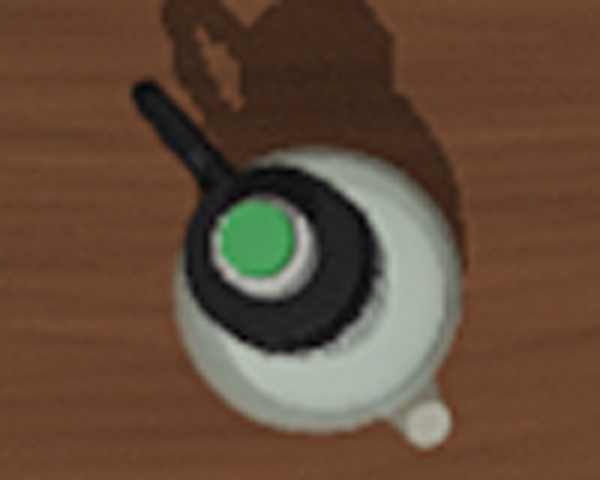

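The crop confirms the choice: black lid, steel turret, green button at crop (258,237), so image (183,229). Button is at about (515,219,177). The tray centre is about (487,-263), turned 2.5°. I'll approach with the fingers shut.

>>> jog_arm:
  plan: [18.55,-22.6,0.5,0,0,0,0,18.55,-22.6,0.5,0,0,0,0,18.55,-22.6,0.5,0,0,0,0,18.55,-22.6,0.5,0,0,0,0,18.55,-22.6,0.5,0,0,0,0,18.55,-22.6,0.5,0,0,0,0,18.55,-22.6,0.5,0,0,0,0,18.55,-22.6,0.5,0,0,0,0,18.55,-22.6,0.5,0,0,0,0,18.55,-22.6,0.5,0,0,0,0,18.55,-22.6,0.5,0,0,0,0,18.55,-22.6,0.5,0,0,0,0]

```text
clock: 2.6
eef_pos: [467.9, 101.7, 392.2]
tcp_rot: [0.988, 0.152, 0.001, 0.0]
wrist_force: [1.0, -0.6, -0.5]
finger_gap: 0.4
finger_force: 0.0
```

```bash
cat >> h.py <<'E'
def go(T):
    s=env.get_state();r=R.from_quat(s["tcp_rot"])
    print("t",round(s["clock"],2),"pos",np.round(s["eef_pos"],1),"rot",np.round(s["tcp_rot"],3),"F",np.round(s["wrist_force"],1),"gap",round(float(s["finger_gap"]),1),"ff",np.round(s["finger_force"],1))
    print("units",np.round(r.inv().apply(np.array(T)-s["eef_pos"])/30,2),"tiltvec",np.round(r.as_matrix()[:,2],3))
E
python3 - <<'E'
from h import *
go([515,219,375]);print(env.tip_extent,np.round(env.get_state()["joint_pos"],2))
E
```

```text
t 2.6 pos [467.9 101.7 392.2] rot [0.988 0.152 0.001 0.   ] F [ 1.  -0.6 -0.5] gap 0.4 ff 0.0
units [ 2.67 -3.26  0.58] tiltvec [ 0.001 -0.    -1.   ]
173.4 [ 0.22  0.23 -0.62  1.92  0.16  1.03 -1.73]
```

>>> jog_arm:
  plan: [2.67,-3.26,0.9,0,0,0,0,2.67,-3.26,0.9,0,0,0,0,2.67,-3.26,0.9,0,0,0,0,2.67,-3.26,0.9,0,0,0,0,2.67,-3.26,0.9,0,0,0,0]

```text
clock: 3.22
eef_pos: [514.3, 215.8, 365.2]
tcp_rot: [0.988, 0.151, 0.0, 0.001]
wrist_force: [0.9, -0.1, 0.5]
finger_gap: -0.1
finger_force: 0.0
```

```bash
python3 - <<'E'
from h import *
go([515,219,345])
p=get_image("side");save(p,"press1.png",(180,310,220,340),5)
m=green(p,(280,243));X,u,v=world(p,m);print(m.sum(),X.mean(0))
E
```

```text
t 3.23 pos [514.3 215.8 365.2] rot [0.988 0.151 0.    0.001] F [ 0.9 -0.1  0.5] gap -0.1 ff 0.0
units [ 0.05 -0.1   0.67] tiltvec [ 0.001 -0.001 -1.   ]
101 [513.46054716 214.54519941 168.12607914]
```

View pics/press1.png

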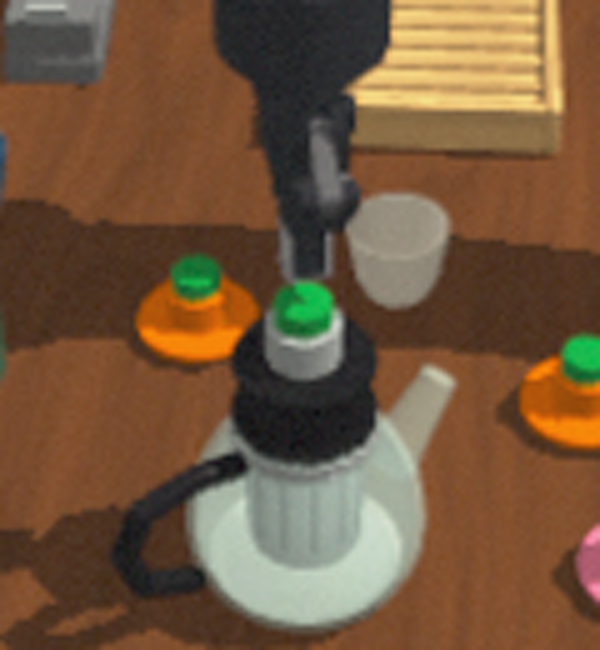

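The shut fingers (crop 305,270) are right above the button (305,305). Pressing.

>>> jog_arm:
  plan: [0.05,-0.1,0.3,0,0,0,0,0.05,-0.1,0.45,0,0,0,0,0.05,-0.1,0.55,0,0,0,0,0.05,-0.1,0.65,0,0,0,0,0.05,-0.1,0.75,0,0,0,0,0.05,-0.1,0.8,0,0,0,0,0.05,-0.1,0.8,0,0,0,0]

```text
clock: 4.15
eef_pos: [514.9, 220.7, 341.6]
tcp_rot: [0.988, 0.152, 0.0, 0.0]
wrist_force: [-2.0, -3.3, 8.3]
finger_gap: -0.1
finger_force: 4.5
```

>>> jog_arm:
  plan: [0,0,0.05,0,0,0,0,0,0,0.07,0,0,0,0]

```text
clock: 4.4
eef_pos: [515.2, 221.1, 341.3]
tcp_rot: [0.988, 0.152, 0.002, 0.0]
wrist_force: [-5.3, -4.9, 25.9]
finger_gap: -0.2
finger_force: 12.9
```

The force climbs while the tool stands still, so the button is at its stop. I'll ease off a little, hold, then rise.

>>> jog_arm:
  plan: [0,0,-0.02,0,0,0,0,0,0,-0.02,0,0,0,0,0,0,-0.02,0,0,0,0,0,0,-0.02,0,0,0,0,0,0,-0.02,0,0,0,0,0,0,-0.02,0,0,0,0,0,0,-0.02,0,0,0,0,0,0,-0.02,0,0,0,0,0,0,-0.02,0,0,0,0,0,0,-0.02,0,0,0,0]

```text
clock: 5.65
eef_pos: [515.0, 221.0, 341.5]
tcp_rot: [0.988, 0.152, 0.001, 0.0]
wrist_force: [-4.8, -3.3, 19.9]
finger_gap: 0.1
finger_force: 9.4
```

>>> jog_arm:
  plan: [0,0,-0.5,0,0,0,0,0,0,-1.5,0,0,0,0,0,0,-1.5,0,0,0,1,0,0,-1.5,0,0,0,1,0,0,-1.5,0,0,0,1,0,0,-1.5,0,0,0,1,0,0,-1.5,0,0,0,1,0,0,-1.5,0,0,0,1]

```text
clock: 6.65
eef_pos: [514.8, 220.7, 384.2]
tcp_rot: [0.988, 0.152, -0.0, -0.0]
wrist_force: [-0.2, -0.0, -0.3]
finger_gap: 85.6
finger_force: 0.0
```

```bash
python3 - <<'E'
from h import *
p=get_image("side");m=green(p,(280,243));X,u,v=world(p,m);top=X[:,2]>172
print(X[top].mean(0),np.percentile(X[:,2],95));go([515,219,322])
E
```

```text
[513.79363477 225.15413989 177.22251679] 178.14569376842064
t 6.7 pos [514.8 220.7 384.3] rot [ 0.988  0.152 -0.    -0.   ] F [-0.5 -0.3  0.8] gap 85.3 ff 0.0
units [-0.01  0.06  2.08] tiltvec [-0. -0. -1.]
```

Button was held at the stop for over 1 s and is out again. Next, the lid: descend around the turret and grip it gently.

>>> jog_arm:
  plan: [0,0,1,0,0,0,1,0,0,1.8,0,0,0,1,0,0,2.1,0,0,0,1,0,0,2.24,0,0,0,1,0,0,2.24,0,0,0,0.6,0,0,2.24,0,0,0,0.53,0,0,2.24,0,0,0,0.46,0,0,2.24,0,0,0,0.42,0,0,2.24,0,0,0,0.38,0,0,2.24,0,0,0,0.3,0,0,2.24,0,0,0,0.3]
  grip_force: 25

```text
clock: 8.07
eef_pos: [515.0, 220.5, 317.7]
tcp_rot: [0.988, 0.152, 0.0, 0.0]
wrist_force: [-0.1, -2.0, 4.9]
finger_gap: 35.5
finger_force: 24.6
```

```bash
python3 - <<'E'
from h import *
go([515,220,317])
p=get_image("side");save(p,"grip1.png",(180,310,220,340),5)
E
```

```text
t 8.07 pos [515.  220.5 317.7] rot [0.988 0.152 0.    0.   ] F [-0.1 -2.   4.9] gap 35.5 ff 24.6
units [-0.01  0.02  0.02] tiltvec [ 0.001 -0.    -1.   ]
```

View pics/grip1.png

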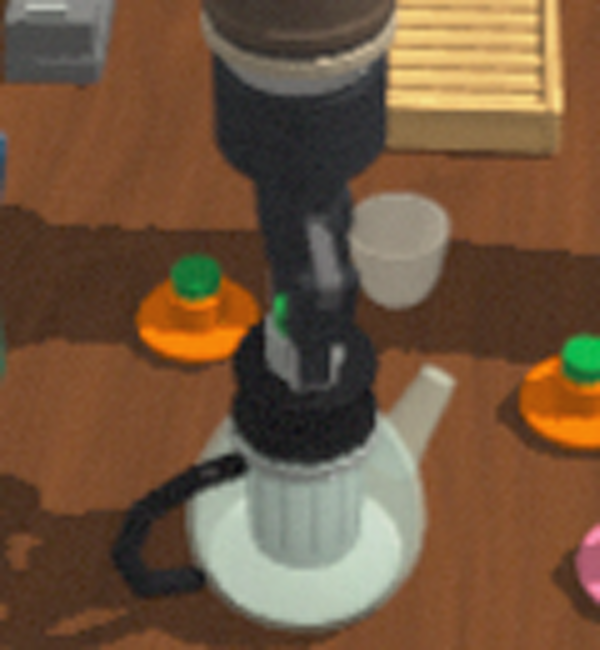

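Gap 35.5 mm: the fingers hold the turret (crop 305,370). Lifting.

>>> jog_arm:
  plan: [0,0,-0.3,0,0,0,0.3,0,0,-0.7,0,0,0,0.3,0,0,-1.5,0,0,0,0.3,0,0,-2.5,0,0,0,0.3,0,0,-2.7,0,0,0,0.3,0,0,-2.7,0,0,0,0.3]
  grip_force: 30

```text
clock: 8.88
eef_pos: [514.7, 220.6, 398.3]
tcp_rot: [0.988, 0.152, 0.0, 0.0]
wrist_force: [-0.1, 0.4, -1.7]
finger_gap: 34.8
finger_force: 30.1
```

```bash
python3 - <<'E'
from h import *
go([490,-328,370])
E
```

```text
t 8.88 pos [514.7 220.6 398.3] rot [0.988 0.152 0.    0.   ] F [-0.1  0.4 -1.7] gap 34.8 ff 30.1
units [-6.29 17.19  0.94] tiltvec [ 0.001  0.    -1.   ]
```

>>> jog_arm:
  plan: [-0.3,0.8,0,0,0,0,0.3,-0.9,2.4,0,0,0,0,0.3,-1.5,4.1,0,0,0,0,0.3,-2.1,5.8,0,0,0,0,0.3,-2.75,7.5,0.1,0,0,0,0.3,-3.4,9.2,0.2,0,0,0,0.3,-4,10.9,0.3,0,0,0,0.3,-4.6,12.6,0.5,0,0,0,0.3,-5.2,14.3,0.7,0,0,0,0.3,-5.85,16,0.9,0,0,0,0.3,-6.29,17.19,0.94,0,0,0,0.3,-6.29,17.19,0.94,0,0,0,0.3]

```text
clock: 10.38
eef_pos: [488.5, -331.5, 367.8]
tcp_rot: [0.989, 0.15, -0.001, -0.0]
wrist_force: [0.6, 1.1, -0.9]
finger_gap: 34.8
finger_force: 30.3
```

```bash
python3 - <<'E'
from h import *
go([490,-328,225])
p=get_image("top");save(p,"carry1.png",(190,310,300,460),5)
p=get_image("side");print([(d["p"],np.round(d["point"])) for d in finder.look_for("lid_mid",p)[:6]])
E
```

```text
t 10.38 pos [ 488.5 -331.5  367.8] rot [ 0.989  0.15  -0.001 -0.   ] F [ 0.6  1.1 -0.9] gap 34.8 ff 30.3
units [ 0.1  -0.09  4.76] tiltvec [-0.003  0.    -1.   ]
[(0.83, array([347., 230.,  13.])), (0.72, array([375., 356.,  13.])), (0.69, array([ 495., -314.,  189.])), (0.63, array([591.,  65.,  12.]))]
```

View pics/carry1.png

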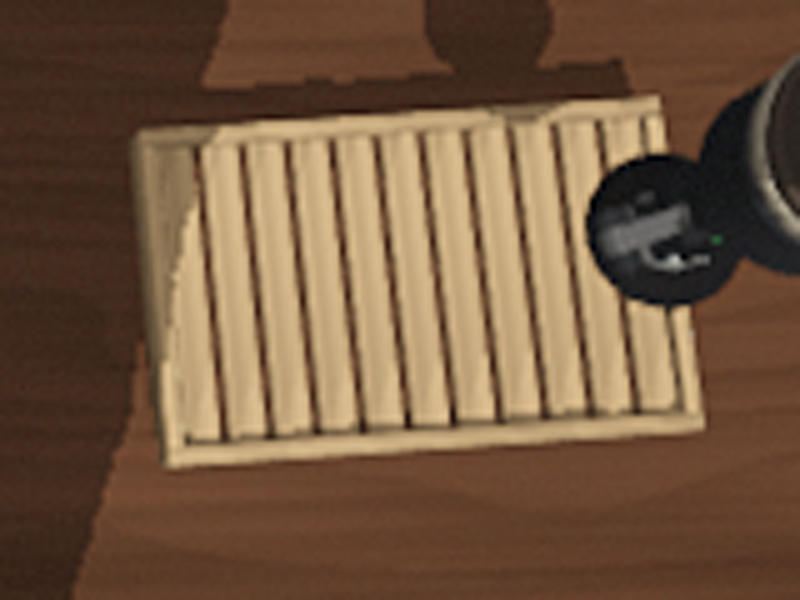

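The lid hangs level over the far half of the tray (crop 660,230, shifted outward by its height). Lowering.

>>> jog_arm:
  plan: [0,0,1,0,0,0,0.3,0,0,2,0,0,0,0.3,0,-0.08,3.1,0,0,0,0.3,0,-0.08,4.1,0,0,0,0.3,0,-0.08,4.6,0,0,0,0.3,0,-0.08,4.75,0,0,0,0.3,0,-0.08,4.75,0,0,0,0.3]

```text
clock: 11.4
eef_pos: [489.8, -325.4, 228.1]
tcp_rot: [0.988, 0.153, 0.0, 0.0]
wrist_force: [0.3, 0.5, -1.3]
finger_gap: 34.9
finger_force: 30.3
```

>>> jog_arm:
  plan: [0,0,0.15,0,0,0,0.3,0,0,0.25,0,0,0,0.3,0,0,0.31,0,0,0,0.3,0,0,0.35,0,0,0,0.3,0,0,0.38,0,0,0,0.3,0,0,0.38,0,0,0,0.3]

```text
clock: 12.15
eef_pos: [489.4, -325.6, 216.8]
tcp_rot: [0.988, 0.152, -0.0, 0.0]
wrist_force: [-2.6, 0.4, 6.6]
finger_gap: 35.0
finger_force: 31.0
```

Contact with the tray at 6.6 N. Releasing gently and rising.

>>> jog_arm:
  plan: [0,0,-0.02,0,0,0,0.42,0,0,-0.02,0,0,0,0.46,0,0,-0.02,0,0,0,0.55,0,0,-0.02,0,0,0,0.8,0,0,-0.05,0,0,0,1,0,0,-0.1,0,0,0,1,0,0,-0.6,0,0,0,1,0,0,-2,0,0,0,1,0,0,-3.5,0,0,0,1,0,0,-5,0,0,0,1,0,0,-5.3,0,0,0,1,0,0,-5.3,0,0,0,1]

```text
clock: 13.65
eef_pos: [489.3, -325.6, 376.1]
tcp_rot: [0.988, 0.152, 0.001, 0.001]
wrist_force: [-0.3, 0.5, 0.1]
finger_gap: 85.6
finger_force: 0.0
```

```bash
python3 - <<'E'
from h import *
go([515,220,375])
for n in("side","top"):
    p=get_image(n);X,u,v=world(p);near=np.hypot(X[:,0]-490,X[:,1]+327)<60
    k=near&(X[:,2]>36)&(X[:,2]<46);t=near&(X[:,2]>66)&(X[:,2]<85)
    print(n,"disc",k.sum(),X[k].min(0),X[k].max(0),"btn",X[t].mean(0),t.sum())
    near=np.hypot(X[:,0]-515,X[:,1]-220)<45;k=near&(X[:,2]>131)&(X[:,2]<143)
    print("collar",k.sum(),X[k].min(0),X[k].max(0),X[k].mean(0))
    if n=="top":im=p
    else: save(p,"after1.png",(140,310,220,380),4)
E
```

```text
t 13.65 pos [ 489.3 -325.6  376.1] rot [0.988 0.152 0.001 0.001] F [-0.3  0.5  0.1] gap 85.6 ff 0.0
units [  6.29 -17.09   0.02] tiltvec [ 0.001 -0.001 -1.   ]
side disc 126 [ 455.28240162 -378.38686568   37.29775591] [ 522.23122492 -285.23820986   45.72386253] btn [ 488.52375827 -319.41269814   73.23306186] 43
collar 157 [482.54398178 186.31467029 131.07854398] [545.07237918 252.29940044 139.22663999] [513.38739892 220.4308164  135.02340078]
top disc 350 [ 445.19455643 -361.58009936   36.05790379] [ 542.54750932 -286.81947694   45.96983473] btn [ 486.15561801 -318.93374404   71.48824846] 38
collar 147 [485.39530304 185.06026639 131.08491987] [548.86448912 248.58804575 142.3605114 ] [516.70988651 216.88532623 136.7024755 ]
```

View pics/after1.png

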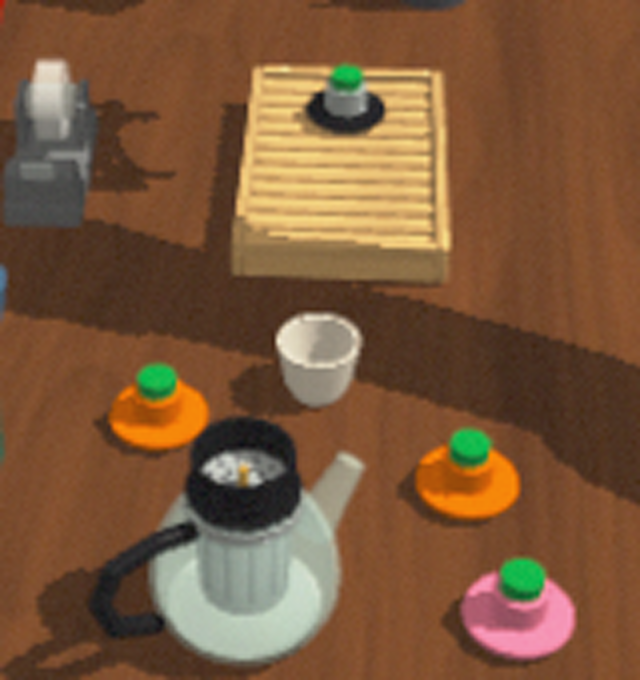

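The lid stands upright on the tray (crop 345,110), and the infuser's open collar is at (245,470), still in the pot. Going back for it.

>>> jog_arm:
  plan: [0.6,-1.6,0,0,0,0,1,1.2,-3.3,0,0,0,0,1,1.9,-5.1,0,0,0,0,1,2.5,-6.9,0,0,0,0,1,3.2,-8.7,0,0,0,0,1,3.85,-10.5,0,0,0,0,1,4.5,-12.3,0,0,0,0,1,5.2,-14.1,0,0,0,0,1,5.8,-15.8,0,0,0,0,1,6.2,-16.8,0,0,0,0,1,6.28,-17.06,0,0,0,0,1,6.28,-17.06,0.3,0,0,0,1]

```text
clock: 15.25
eef_pos: [514.9, 218.9, 365.2]
tcp_rot: [0.988, 0.153, -0.0, 0.0]
wrist_force: [0.3, 0.9, -0.5]
finger_gap: 85.3
finger_force: 0.0
```

```bash
python3 - <<'E'
from h import *
go([515,219,288])
E
```

```text
t 15.25 pos [514.9 218.9 365.2] rot [ 0.988  0.153 -0.     0.   ] F [ 0.3  0.9 -0.5] gap 85.3 ff 0.0
units [ 0.01 -0.    2.57] tiltvec [-0.001 -0.    -1.   ]
```

>>> jog_arm:
  plan: [0,0,1,0,0,0,1,0,0,1.8,0,0,0,1,0,0,2.3,0,0,0,1,0,0,2.6,0,0,0,1,0,0,2.8,0,0,0,1,0,0,2.8,0,0,0,1]

```text
clock: 16.0
eef_pos: [515.0, 219.1, 282.1]
tcp_rot: [0.988, 0.152, 0.0, 0.0]
wrist_force: [0.7, -0.3, 0.4]
finger_gap: 85.4
finger_force: 0.0
```

>>> jog_arm:
  plan: [0,0,0,0,0,0,0.9,0,0,0,0,0,0,0.85,0,0,0,0,0,0,0.8,0,0,0,0,0,0,0.76,0,0,0,0,0,0,0.72,0,0,0,0,0,0,0.68,0,0,0,0,0,0,0.62,0,0,0,0,0,0,0.62]
  grip_force: 30

```text
clock: 17.0
eef_pos: [515.1, 219.1, 282.8]
tcp_rot: [0.988, 0.152, 0.0, 0.0]
wrist_force: [-1.4, -1.7, 5.9]
finger_gap: 66.1
finger_force: 32.6
```

>>> jog_arm:
  plan: [0,0,0,0,0,0,0.62,0,0,-0.1,0,0,0,0.62,0,0,-0.25,0,0,0,0.62,0,0,-0.4,0,0,0,0.62,0,0,-0.4,0,0,0,0.62]

```text
clock: 17.62
eef_pos: [515.1, 219.2, 294.5]
tcp_rot: [0.988, 0.152, 0.0, -0.0]
wrist_force: [0.7, 0.1, -2.1]
finger_gap: 65.9
finger_force: 33.8
```

```bash
python3 - <<'E'
from h import *
go([515,219,410])
p=get_image("side");save(p,"lift1.png",(180,310,220,340),5)
E
```

```text
t 17.62 pos [515.1 219.2 294.5] rot [ 0.988  0.152  0.    -0.   ] F [ 0.7  0.1 -2.1] gap 65.9 ff 33.8
units [-0.    0.01 -3.85] tiltvec [ 0.001  0.    -1.   ]
```

View pics/lift1.png

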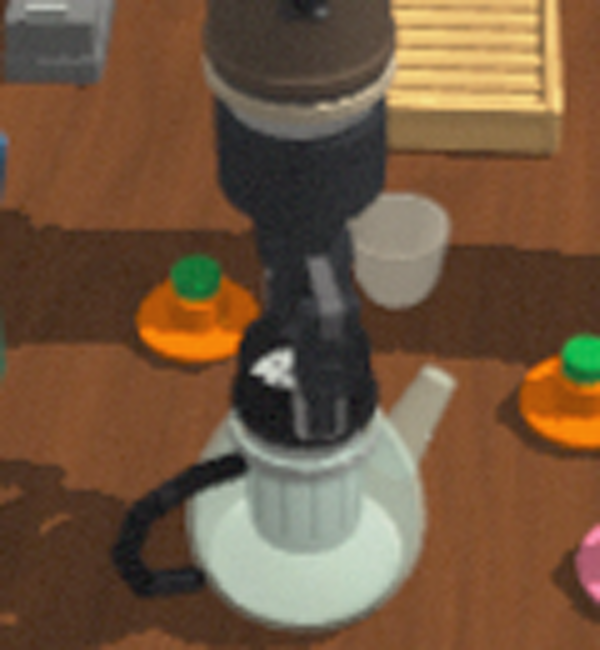

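The infuser has come up off the rim, straight and level, and the wrist reads about 2 N. Drawing it out.

>>> jog_arm:
  plan: [0,0,-0.3,0,0,0,0.62,0,0,-0.8,0,0,0,0.62,0,0,-1.4,0,0,0,0.62,0,0,-2,0,0,0,0.62,0,0,-2.7,0,0,0,0.62,0,0,-3.4,0,0,0,0.62,0,0,-3.9,0,0,0,0.62,0,0,-3.9,0,0,0,0.62]

```text
clock: 18.68
eef_pos: [515.1, 219.3, 412.5]
tcp_rot: [0.988, 0.152, 0.001, -0.0]
wrist_force: [-0.2, -0.3, -2.2]
finger_gap: 66.5
finger_force: 34.0
```

```bash
python3 - <<'E'
from h import *
go([484,-198,390])
E
```

```text
t 18.68 pos [515.1 219.3 412.5] rot [ 0.988  0.152  0.001 -0.   ] F [-0.2 -0.3 -2.2] gap 66.5 ff 34.0
units [-5.18 12.95  0.74] tiltvec [ 0.002  0.001 -1.   ]
```

>>> jog_arm:
  plan: [-0.2,0.5,0,0,0,0,0.62,-0.7,1.7,0,0,0,0,0.62,-1.2,3,0,0,0,0,0.62,-1.75,4.4,0,0,0,0,0.62,-2.3,5.8,0,0,0,0,0.62,-2.9,7.2,0,0,0,0,0.62,-3.45,8.6,0,0,0,0,0.62,-4,10,0,0,0,0,0.62,-4.5,11.3,0,0,0,0,0.62,-4.95,12.4,0.3,0,0,0,0.62,-5.18,12.95,0.7,0,0,0,0.62,-5.18,12.95,0.74,0,0,0,0.62]

```text
clock: 20.18
eef_pos: [482.7, -199.1, 387.1]
tcp_rot: [0.989, 0.151, -0.001, -0.001]
wrist_force: [-0.5, -0.0, -2.0]
finger_gap: 66.3
finger_force: 34.1
```

```bash
python3 - <<'E'
from h import *
go([484,-198,296])
p=get_image("side");save(p,"carry2.png",(80,310,220,380),3)
E
```

```text
t 20.18 pos [ 482.7 -199.1  387.1] rot [ 0.989  0.151 -0.001 -0.001] F [-0.5 -0.  -2. ] gap 66.3 ff 34.1
units [ 0.06 -0.02  3.04] tiltvec [-0.003  0.001 -1.   ]
```

View pics/carry2.png

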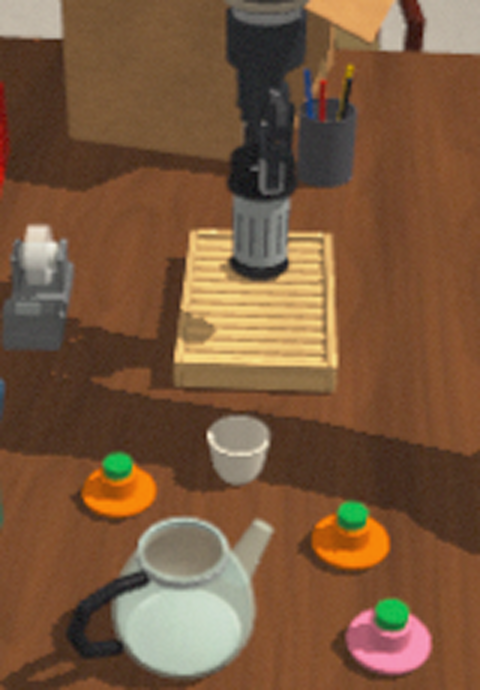

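The infuser hangs upright over the tray's near half (crop 260,220). The lid's disc shows behind it and the empty pot stands in place. Lowering.

>>> jog_arm:
  plan: [0,0,0.6,0,0,0,0.62,0,0,1.3,0,0,0,0.62,0,0,2,0,0,0,0.62,0,0,2.6,0,0,0,0.62,0,0,2.95,0,0,0,0.62,0,0,3.05,0,0,0,0.62,0,0,3.05,0,0,0,0.62]

```text
clock: 21.1
eef_pos: [484.0, -197.7, 297.7]
tcp_rot: [0.988, 0.153, 0.0, 0.0]
wrist_force: [-0.3, 0.1, -0.8]
finger_gap: 66.2
finger_force: 34.1
```

>>> jog_arm:
  plan: [0,0,0.12,0,0,0,0.62,0,0,0.2,0,0,0,0.62,0,0,0.26,0,0,0,0.62,0,0,0.3,0,0,0,0.62,0,0,0.33,0,0,0,0.62,0,0,0.33,0,0,0,0.62]

```text
clock: 21.85
eef_pos: [483.9, -198.0, 287.9]
tcp_rot: [0.988, 0.152, 0.0, 0.0]
wrist_force: [-2.4, 0.8, 5.2]
finger_gap: 66.0
finger_force: 34.5
```

Contact. Releasing and rising.

>>> jog_arm:
  plan: [0,0,0,0,0,0,0.79,0,0,0,0,0,0,0.83,0,0,0,0,0,0,0.9,0,0,0,0,0,0,1,0,0,0,0,0,0,1,0,0,-0.2,0,0,0,1,0,0,-0.8,0,0,0,1,0,0,-1.8,0,0,0,1,0,0,-3,0,0,0,1,0,0,-4,0,0,0,1,0,0,-4,0,0,0,1,0,0,-4,0,0,0,1]

```text
clock: 23.35
eef_pos: [483.4, -198.1, 407.1]
tcp_rot: [0.988, 0.152, -0.0, -0.0]
wrist_force: [-1.1, -1.2, -0.5]
finger_gap: 85.3
finger_force: 0.0
```

```bash
python3 - <<'E'
from h import *
go([484,-198,400])
p=get_image("side");save(p,"end1.png",(80,310,220,380),3)
X,u,v=world(p);t=(np.hypot(X[:,0]-484,X[:,1]+198)<45)&(X[:,2]>134)&(X[:,2]<150);print("collar top",X[t].min(0),X[t].max(0))
E
```

```text
t 23.35 pos [ 483.4 -198.1  407.1] rot [ 0.988  0.152 -0.    -0.   ] F [-1.1 -1.2 -0.5] gap 85.3 ff 0.0
units [0.02 0.   0.24] tiltvec [-0. -0. -1.]
collar top [ 452.69416283 -230.07495924  134.06190278] [ 513.09926038 -162.42587964  144.32620151]
```

View pics/end1.png

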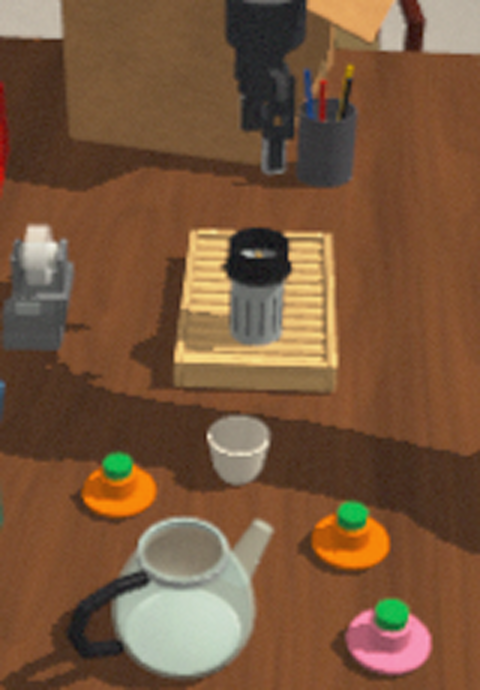

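The infuser stands upright on the tray (crop 258,290) and hides the lid behind it. The pot and cups are unmoved. Handing in.

```bash
python3 -c "
from h import *
print(workorder.sign_off())"
```

```text
the job is handed in; nothing more can be done
None
```

The job is handed in, with no verdict returned: the drain button was held at its stop for over a second, then the lid and after it the infuser were stood upright on the tray. The pot and the other things in view looked unmoved, though the lid was hidden behind the infuser in the last picture.

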